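Unpack the sharpening stones into their bench holders

TASK

The three sharpening stones have come in the transit rack, held down by its retaining bar. First lift the bar out of its two open brackets by its handle and lay it flat along the middle of the walnut board, handle up, before any stone leaves the rack; then set each stone down flat, fully home, in the bench holder whose pocket is made to its size. Leave the small walnut offcut where it lies and do not drop the stones.

Things in the scene. Friction and masses are not known exactly. Their poses are not given: they have to be found in the camera images.
- rack: fixed pale wooden rack, 176 (its x) x 370 mm (its y); the stones lie on its base, 12 mm above the bench. Origin: centre of the underside. Bays at y = -95, 0, 95 mm, parted by dividers only near their ends; stones over 22 mm apart: open the gripper little wider than the stone. At y = +-168 mm open brackets (50 x 16 mm) hold the bar, saddle 36 mm, cheeks 49 mm above the bench
- bar: loose dark wooden bar, 356 mm long (its y), 26 mm wide, 14 mm thick, about 0.18 kg, with a paler handle block on the middle of its top: 24 mm wide (x), 56 mm long (y), reaching 49 mm above the bar's underside; grip it across the 24 mm. Origin: centre of the underside; z up. At the start it lies in the rack's brackets with about 4 mm of play; it lifts straight up
- walnut_board: fixed planed walnut board lying flat on the bench between robot and rack, 94 mm (its x) by 303 mm (its y), top 30 mm above the bench. Origin: centre of its underside. The bar is to lie on it along its length, the bar's ends overhanging about 27 mm
- stone_dark: loose nearly black sharpening stone, the longest, 62 mm wide (its x), 150 mm long (its y), 20 mm thick, about 0.38 kg, lying flat. Origin: centre of its underside; z up. At the start in any of the rack's three bays, its length across the bar; grip it across its width at mid-length
- stone_blue: loose blue sharpening stone, the widest, 68 mm wide (its x), 110 mm long (its y), 20 mm thick, about 0.38 kg, lying flat. Origin: centre of its underside; z up. At the start in any of the rack's three bays, its length across the bar; grip it across its width at mid-length
- slip_stone: loose slim slip stone in a dark sleeve, 18 mm wide (its x), 100 mm long (its y), 9 mm thick, about 0.04 kg, lying flat. Origin: centre of its underside; z up. At the start in any of the rack's three bays, its length across the bar; grip it across its width at mid-length
- holder_long: fixed bench holder for the dark stone, the longest: pale wooden plate 88 x 176 mm with a darker lip round a pocket 74 mm (its x) by 162 mm (its y). Pocket floor 8 mm above the bench, lip 10 mm above the floor, with a 56 mm finger gap midway on both long sides. Origin: centre of the underside, on the bench. The holders stand at the left, in any order
- holder_wide: fixed bench holder for the blue stone, the widest: pale wooden plate 94 x 136 mm with a darker lip round a pocket 80 mm (its x) by 122 mm (its y). Pocket floor 8 mm above the bench, lip 10 mm above the floor, with a 56 mm finger gap midway on both long sides. Origin: centre of the underside, on the bench. The holders stand at the left, in any order
- holder_slim: fixed bench holder for the slip stone, the narrow one: pale wooden plate 44 x 126 mm with a darker lip round a pocket 30 mm (its x) by 112 mm (its y). Pocket floor 8 mm above the bench, lip 6 mm above the floor, with a 56 mm finger gap midway on both long sides. Origin: centre of the underside, on the bench. The holders stand at the left, in any order
- walnut_offcut: loose strip of walnut, 28 x 110 x 14 mm, lying on the bench to the right of the board; not a stone, to be left where it lies. Origin: centre of its underside

How it is judged:
By the outcome, as a careful person would: the job done as asked, in the order asked, and still so for the second after the job is handed in, with the robot touching nothing.
It also fails if it takes over 112 s, if anything falls off the work surface, if the arm or the gripper's body presses on something with over 40 N, if the wrist force passes 120 N, or if a joint passes its speed limit or range.

ROBOT

A 7-joint arm with a two-finger parallel gripper is mounted at the origin on a cart in front of the work surface, level with it; the furniture and walls round the work are solid. World frame = base frame: x ahead of the robot, y to its left, z up, the work surface at z = 0. Lengths are in m, angles in rad, forces in N, time in s.
With the tool pointing down it reaches from about 0.35 to 0.9 m from the base axis. Payload 19.9 kg.
Tool frame: the origin (TCP) lies at the very end of the fingers, on their centre line; the grasp point (between the pads) lies 19 mm behind it; z points along the fingers, y is the line along which they close (so a half turn about z gives the same grasp; the last joint's range is limited). The gripper opens to 94 mm and grips with 3 to 60 N. Pads are 16 mm wide; open, the fingers measure 119 mm over their backs; the gripper's body (75 mm by 177 mm) begins 78 mm behind the grasp point.
Start: joints at [-1.327, 0.417, -0.01, 1.614, 0.005, 1.111, -0.053], TCP at [0.176, 0.6, 0.205] pointing down, gripper open.
Joint ranges: [-2.81, 2.81], [-0.39, 2.02], [-1.27, 1.25], [0.06, 2.57], [-1.19, 4.33], [0.19, 2], [-2.82, 2.82]. Speed limits (rad/s): [1.89, 1.89, 2.39, 2.39, 3.01, 3.01, 3.01].

INTERFACE

Orientations are given as a unit quaternion [w, x, y, z].
In Python, from cell import observe, viewer, arm gives the robot as it stands. The module is installed in compiled form; this text tells all that it offers.
- The arm moves only by the shell command python3 -m jog 'ROWS'. ROWS is JSON, a list of rows, each an object of numbers: "jaw": the finger opening in m, from 0 to 0.094; "dx", "dy", "dz": the shift along the world's x, y, z in m; "ax", "ay", "az": the turn, a rotation vector about the world's x, y, z in rad. A call has exactly 10 rows; each row is the pose to reach, as a shift and turn from the pose commanded when the call began; what a row does not reach only later rows make up. A row lasts 1/10 s, in which the tool goes at most 50 mm and 8.59 degrees, less where a joint would pass 70% of its speed; a pose out of reach is approached as far as the arm can. A call with a gripper value outside its range is refused whole. The fingers move at their own pace and stop on an object; the grip force is fixed at half the most. Time passes only in rows, so rows that repeat a pose let the fingers close, or fill a call up. It gives the time, the measured TCP pose, the force, the opening and the grip force at its end, in the units of the state.
- observe(): the state, without advancing time (a new reading comes with each control period).
- viewer.camera(name): name is "side" or "top"; returns (picture, depth): 420x560x3 uint8, blue, green, red; 420x560 float32, m along the optical axis (not along the pixel's ray), 0 where there is no reading.
- viewer.camera_params(name): a dict with "mtx" (3x3 intrinsics, pixels), "k1" (the pictures are not rectified: a ray, as slopes to the right and down, at radius r is drawn at 1 + k1 r^2 times it, then the intrinsics apply), "world_from_camera" (4x4, takes a point from camera to world coordinates). Camera axes: x right, y down, z forward; pixel columns grow to the right and rows downward; lengths in m; the calibration is good to about 2 mm. A picture is of the moment at which its call begins. camera_params takes no time and is no camera call.
- arm.job_done(): hands the job in; it is judged then, once.
The state is a dict: "t": time; "q": joint angles; "joint_vel": joint speeds; "tau": joint torques, N m; "eef_pos": TCP position; "tcp_rot": TCP orientation; "force": force on the tool from outside, world axes, zero at the start; "moment": the same for the moment, N m; "finger_gap": finger opening in m; "gripper_force": force on a finger pad.
Only numpy, scipy, OpenCV 4.12 (cv2) and the standard library are available. Lean on these libraries where they do the work, as an engineer would, in place of code of your own. Each camera call takes 0.05 s, during which the arm holds its last target. There are 200 camera calls.

## Working session

There is one attempt and no reset: what is moved stays moved. The work goes in short steps, Python scripts to look and compute and a shell command to move; the robot and the scene stay as the last step left them, time stands still between calls to the robot, and variables do not carry over. Pictures are saved under pics/ and viewed, at most 14 in all, crops included, and the job is handed in when it is done.

```bash
mkdir -p pics; cat > h.py <<'E'
import numpy as np, cv2, pickle
from cell import observe, viewer, arm
def snap(n,tag):
    im,d=viewer.camera(n); cv2.imwrite(f'pics/{tag}.png',im); np.save(f'pics/{tag}.npy',d)
    P=viewer.camera_params(n); return im,d,P
def cloud(d,P):
    h,w=d.shape; K=np.array(P['mtx'],float); u,v=np.meshgrid(np.arange(w),np.arange(h))
    pts=np.stack([u,v],-1).reshape(-1,1,2).astype(float)
    n=cv2.undistortPoints(pts,K,np.array([P['k1'],0,0,0,0.])).reshape(h,w,2)
    c=np.concatenate([n*d[...,None],d[...,None],np.ones((h,w,1))],-1)
    X=(c@np.array(P['world_from_camera']).T)[...,:3]; X[d==0]=np.nan
    return X
E
python3 - <<'E'
from h import *
for n in('top','side'):
    im,d,P=snap(n,n+'0'); print(n,P['k1'],np.round(P['world_from_camera'],3).tolist(),np.round(P['mtx'],1).tolist(),(d>0).mean())
s=observe(); print({k:np.round(v,3).tolist() for k,v in s.items()})
E
```

```text
top -0.004554746518727329 [[0.002, -0.983, 0.182, 0.34], [-1.0, 0.001, 0.014, -0.035], [-0.014, -0.182, -0.983, 1.134], [0.0, 0.0, 0.0, 1.0]] [[431.0, 0.0, 274.9], [0.0, 431.0, 213.1], [0.0, 0.0, 1.0]] 0.9961394557823129
side 0.03635322957780057 [[0.894, -0.203, 0.399, -0.008], [-0.447, -0.446, 0.776, -1.103], [0.021, -0.872, -0.489, 0.732], [0.0, 0.0, 0.0, 1.0]] [[465.9, 0.0, 282.3], [0.0, 465.9, 205.5], [0.0, 0.0, 1.0]] 0.9712074829931973
{'t': 0.1, 'q': [-1.328, 0.418, -0.01, 1.614, 0.005, 1.111, -0.053], 'joint_vel': [-0.001, -0.002, 0.0, -0.001, -0.001, 0.001, -0.002], 'tau': [0.003, -85.259, 0.641, -42.67, -0.049, 0.016, 0.0], 'eef_pos': [0.176, 0.6, 0.205], 'tcp_rot': [-0.0, 0.142, 0.99, -0.001], 'force': [-0.675, 0.036, 0.095], 'moment': [-0.02, -0.005, -0.018], 'gripper_force': 0.0, 'finger_gap': 0.094}
```

View pics/top0.png

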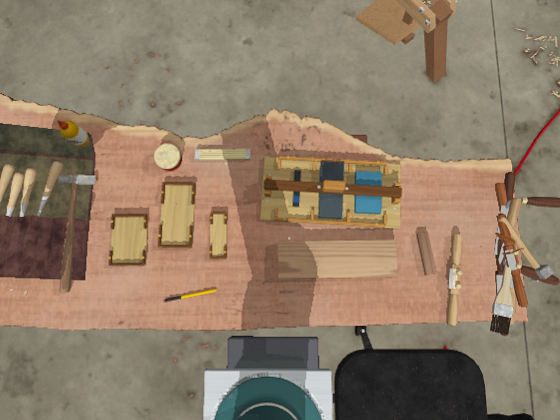

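View pics/side0.png

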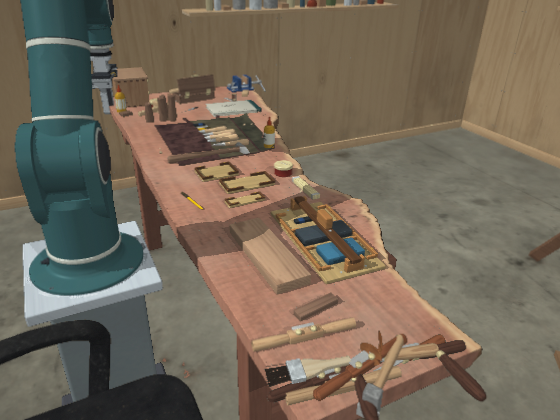

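The top view shows the rack at about (330,190), with slip, dark and blue stones left to right under the bar. The board is at (337,259) and the offcut at (424,250). The holders are wide (128,239), long (177,214) and slim (218,235). Next I measure them.

```bash
cat > m.py <<'E'
from h import *
def rect(mask,X,name,minpts=8):
    p=X[mask]; p=p[~np.isnan(p).any(1)]
    if len(p)<minpts: print(name,'few',len(p)); return
    # bounds via percentile along minAreaRect axes
    (c,sz,a)=cv2.minAreaRect(p[:,:2].astype(np.float32)*1000)
    if sz[0]>sz[1]: sz=sz[::-1]; a-=90   # a = direction of the short side (its x)
    a=(a+90)%180-90
    print(f'{name:8s} c=({c[0]:.1f},{c[1]:.1f}) size=({sz[0]:.0f},{sz[1]:.0f}) yaw(short side)={a:.1f} z={np.median(p[:,2])*1000:.1f} n={len(p)}')
def box(u0,v0,u1,v1,shape=(420,560)):
    m=np.zeros(shape,bool); m[v0:v1,u0:u1]=1; return m
def comp(m): # largest component
    n,l,s,_=cv2.connectedComponentsWithStats(m.astype(np.uint8)); 
    return l==1+np.argmax(s[1:,4]) if n>1 else m
E
python3 - <<'E'
from m import *
im=cv2.imread('pics/top0.png'); d=np.load('pics/top0.npy'); P=viewer.camera_params('top'); X=cloud(d,P); z=X[...,2]*1000
hsv=cv2.cvtColor(im,cv2.COLOR_BGR2HSV)
bench=box(230,285,310,320); print('bench z',np.nanmedian(z[bench]),np.nanstd(z[bench]))
for n,b in dict(wide=(103,205,154,272),long=(155,175,200,253),slim=(203,205,234,263)).items():
    B=box(*b); rect(comp(B&(z>4)&(z<30)),X,n)
    rect(comp(B&(z>4)&(z<13)),X,n+' fl')
rect(comp(box(265,232,410,285)&(z>20)&(z<40)),X,'board')
R=box(255,150,410,232)
rect(comp(R&(z>6)),X,'rack')
rect(comp(box(266,175,402,202)&(z>40)&(z<60)),X,'bar')
rect(comp(R&(z>68)),X,'handle')
rect(comp(box(410,220,436,280)&(z>7)),X,'offcut')
blue=(hsv[...,0]>95)&(hsv[...,0]<115)&(hsv[...,1]>120)&(hsv[...,2]>90)
rect(R&blue&(z<40)&(z>20)&box(350,150,390,232),X,'blue')
dark=(im.max(2)<85)&(z<40)&(z>15)
rect(dark&box(312,158,350,222),X,'dark'); rect(dark&box(285,165,306,215)|(blue&box(285,165,306,215)&(z<30)),X,'slip')
# ortho
xs=np.arange(.38,.78,.001); 
c=cv2.resize(im[145:290,95:440],None,fx=2.3,fy=2.3,interpolation=cv2.INTER_CUBIC); cv2.imwrite('pics/c0.png',c)
zz=np.clip(z,-5,90);zz=np.nan_to_num(zz); cz=cv2.applyColorMap(((zz+5)*2.68).astype(np.uint8),cv2.COLORMAP_JET)[145:290,95:440]
cv2.imwrite('pics/c1.png',np.vstack([c[:300],cv2.resize(cz,(c.shape[1],c.shape[0]),interpolation=0)[:300]]))
E
```

```text
bench z 0.9345957437292274 2.100039820605025
wide     c=(482.3,369.2) size=(104,147) yaw(short side)=-88.9 z=9.7 n=1845
wide fl  c=(478.6,367.2) size=(100,120) yaw(short side)=-89.9 z=9.0 n=1405
long     c=(546.0,247.9) size=(100,187) yaw(short side)=88.7 z=9.7 n=2239
long fl  c=(546.1,246.7) size=(95,161) yaw(short side)=-89.4 z=9.0 n=1701
slim     c=(492.3,129.9) size=(56,131) yaw(short side)=89.8 z=9.8 n=818
slim fl  c=(487.9,131.1) size=(50,121) yaw(short side)=-87.0 z=9.0 n=613
board    c=(425.9,-176.1) size=(94,304) yaw(short side)=0.8 z=31.0 n=4406
rack     c=(607.9,-167.8) size=(185,374) yaw(short side)=-4.2 z=20.0 n=9097
bar      c=(605.1,-169.2) size=(50,350) yaw(short side)=-3.2 z=50.6 n=1290
handle   c=(606.1,-165.4) size=(24,55) yaw(short side)=-4.1 z=84.9 n=237
offcut   c=(441.7,-410.0) size=(30,110) yaw(short side)=-81.7 z=14.9 n=497
blue     c=(600.6,-261.3) size=(66,110) yaw(short side)=87.4 z=33.3 n=741
dark     c=(609.5,-165.9) size=(64,155) yaw(short side)=86.1 z=32.8 n=543
slip     c=(615.3,-75.7) size=(16,96) yaw(short side)=87.6 z=22.3 n=146
```

View pics/c1.png

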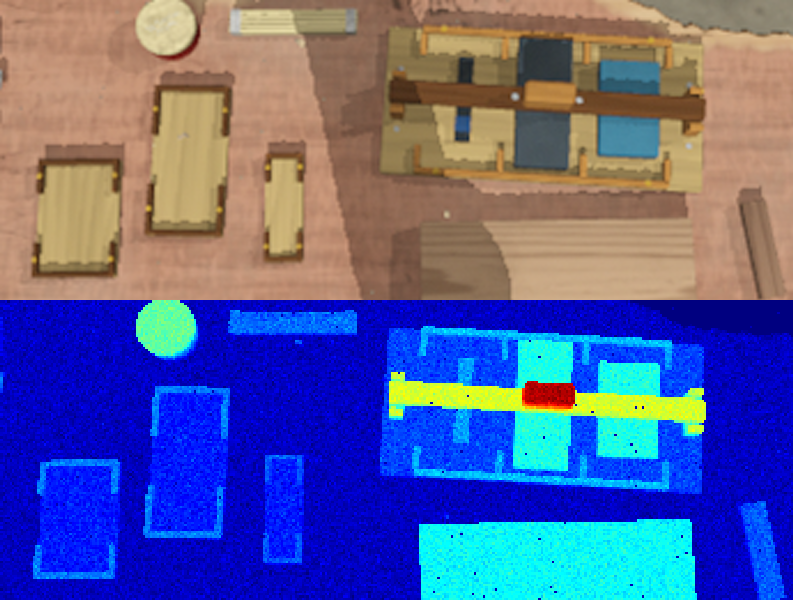

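The crop shows the bar across the rack, its handle at crop (550,95), which is clear. The bays hold slip (463,100), dark (545,100) and blue (628,108). All three holders are empty and slightly turned, so I refine the yaws by PCA.

```bash
cat >> m.py <<'E'
def pca(mask,X,name):
    p=X[comp(mask)]; p=p[~np.isnan(p).any(1)]; c=p.mean(0)
    w,V=np.linalg.eigh(np.cov((p[:,:2]-c[:2]).T)); l=V[:,1]; l=l*np.sign(l[np.argmax(abs(l))])
    q=(p[:,:2]-c[:2])@V; e=np.percentile(q,[.7,99.3],axis=0)*1000
    mid=c[:2]*1000+V@e.mean(0)
    a=np.degrees(np.arctan2(l[1],l[0])); 
    print(f'{name:7s} mean=({c[0]*1000:.1f},{c[1]*1000:.1f}) mid=({mid[0]:.1f},{mid[1]:.1f}) size=({e[1,0]-e[0,0]:.0f},{e[1,1]-e[0,1]:.0f}) longaxis={a:.2f} z={np.median(p[:,2])*1000:.1f} n={len(p)}')
E
cat > run1.py <<'E'
from m import *
im=cv2.imread('pics/top0.png'); d=np.load('pics/top0.npy'); P=viewer.camera_params('top'); X=cloud(d,P); z=X[...,2]*1000
zm=cv2.GaussianBlur(np.nan_to_num(z).astype(np.float32),(3,3),0)-1
for n,b in dict(wide=(103,205,154,272),long=(155,175,200,253),slim=(203,205,234,263)).items():
    pca(box(*b)&(zm>4.5)&(zm<30),X,n)
    pca(box(*b)&(zm>13.5 if n!='slim' else zm>11),X,n+'lip')
pca(box(265,232,410,285)&(zm>20)&(zm<40),X,'board')
pca(box(255,150,410,232)&(zm>6),X,'rack')
pca(box(268,175,400,202)&(z>44)&(z<60)&~box(262,170,271,210)&~box(394,170,410,210),X,'bar')
pca(box(255,150,410,232)&(z>68),X,'handle')
pca(box(410,220,436,280)&(z>7),X,'offcut')
pca(box(352,150,390,232)&(zm>24)&(zm<38),X,'blue')
E
python3 run1.py
```

```text
wide    mean=(477.2,367.8) mid=(477.5,367.7) size=(92,137) longaxis=0.66 z=9.6 n=1877
widelip mean=(421.3,364.9) mid=(427.6,366.1) size=(36,91) longaxis=91.62 z=18.7 n=146
long    mean=(544.0,244.4) mid=(544.7,245.8) size=(93,177) longaxis=-0.43 z=9.6 n=2278
longlip mean=(475.2,242.7) mid=(485.1,244.3) size=(57,86) longaxis=88.49 z=18.9 n=169
slim    mean=(488.7,132.2) mid=(489.0,132.0) size=(43,124) longaxis=0.53 z=9.9 n=808
slimlip mean=(441.6,130.0) mid=(444.8,131.8) size=(32,42) longaxis=87.82 z=15.3 n=80
board   mean=(425.3,-176.0) mid=(425.6,-175.8) size=(93,298) longaxis=90.87 z=31.0 n=4380
rack    mean=(603.0,-165.9) mid=(606.1,-166.0) size=(176,364) longaxis=86.31 z=19.5 n=9178
bar     mean=(605.3,-165.9) mid=(606.4,-165.7) size=(26,313) longaxis=86.34 z=50.8 n=1054
handle  mean=(604.5,-165.1) mid=(606.1,-165.3) size=(24,54) longaxis=85.83 z=84.9 n=237
offcut  mean=(441.2,-409.0) mid=(441.8,-409.7) size=(29,108) longaxis=8.41 z=14.9 n=497
blue    mean=(567.5,-259.2) mid=(567.8,-258.3) size=(44,69) longaxis=85.05 z=33.3 n=440
```

```bash
python3 -m jog '[{"dx":0.012,"dy":-0.02,"az":-0.03},{"dx":0.035,"dy":-0.06,"az":-0.1},{"dx":0.06,"dy":-0.1,"az":-0.17},{"dx":0.083,"dy":-0.145,"az":-0.25},{"dx":0.107,"dy":-0.19,"az":-0.33},{"dx":0.13,"dy":-0.235,"az":-0.41},{"dx":0.155,"dy":-0.28,"az":-0.49},{"dx":0.18,"dy":-0.325,"az":-0.57},{"dx":0.205,"dy":-0.37,"az":-0.65},{"dx":0.23,"dy":-0.41,"az":-0.72}]'
```

```text
validation failed for argument at $[0]...
```

```bash
python3 -m jog '[{"jaw":0.094,"dx":0.012,"dy":-0.02,"dz":0,"ax":0,"ay":0,"az":-0.03},{"jaw":0.08,"dx":0.035,"dy":-0.06,"dz":0,"ax":0,"ay":0,"az":-0.1},{"jaw":0.05,"dx":0.06,"dy":-0.1,"dz":0,"ax":0,"ay":0,"az":-0.17},{"jaw":0.05,"dx":0.083,"dy":-0.145,"dz":0,"ax":0,"ay":0,"az":-0.25},{"jaw":0.05,"dx":0.107,"dy":-0.19,"dz":0,"ax":0,"ay":0,"az":-0.33},{"jaw":0.05,"dx":0.13,"dy":-0.235,"dz":0,"ax":0,"ay":0,"az":-0.41},{"jaw":0.05,"dx":0.155,"dy":-0.28,"dz":0,"ax":0,"ay":0,"az":-0.49},{"jaw":0.05,"dx":0.18,"dy":-0.325,"dz":0,"ax":0,"ay":0,"az":-0.57},{"jaw":0.05,"dx":0.205,"dy":-0.37,"dz":0,"ax":0,"ay":0,"az":-0.65},{"jaw":0.05,"dx":0.23,"dy":-0.41,"dz":0,"ax":0,"ay":0,"az":-0.72}]'
```

```text
t: 1.1
eef_pos: [0.404, 0.191, 0.2055]
tcp_rot: [-0.0, 0.483, 0.876, 0.0]
force: [1.6, 0.4, 0.3]
finger_gap: 0.0501
gripper_force: 0.0
```

```bash
python3 -m jog '[{"jaw":0.05,"dx":0.025,"dy":-0.042,"dz":0,"ax":0,"ay":0,"az":-0.08},{"jaw":0.05,"dx":0.05,"dy":-0.084,"dz":0,"ax":0,"ay":0,"az":-0.16},{"jaw":0.05,"dx":0.075,"dy":-0.126,"dz":0,"ax":0,"ay":0,"az":-0.24},{"jaw":0.05,"dx":0.1,"dy":-0.168,"dz":0,"ax":0,"ay":0,"az":-0.32},{"jaw":0.05,"dx":0.123,"dy":-0.21,"dz":0,"ax":0,"ay":0,"az":-0.4},{"jaw":0.05,"dx":0.146,"dy":-0.252,"dz":0,"ax":0,"ay":0,"az":-0.48},{"jaw":0.05,"dx":0.168,"dy":-0.294,"dz":-0.01,"ax":0,"ay":0,"az":-0.54},{"jaw":0.05,"dx":0.186,"dy":-0.33,"dz":-0.03,"ax":0,"ay":0,"az":-0.6},{"jaw":0.05,"dx":0.2,"dy":-0.355,"dz":-0.05,"ax":0,"ay":0,"az":-0.631},{"jaw":0.05,"dx":0.2,"dy":-0.355,"dz":-0.08,"ax":0,"ay":0,"az":-0.631}]'
python3 - <<'E'
from h import *
snap('side','side1')
s=observe(); print(s['eef_pos'],s['tcp_rot'],s['q'])
E
```

```text
t: 2.1
eef_pos: [0.6046, -0.1665, 0.125]
tcp_rot: [0.001, 0.732, 0.682, -0.0]
force: [-0.1, 0.7, -0.4]
finger_gap: 0.0498
gripper_force: 0.0
[ 0.60170074 -0.16348391  0.1195025 ] [-0.00175556  0.73062596  0.68277232 -0.00213859] [-0.22046473  0.57590128  0.60170213  1.70484038 -0.37660395  0.98463611
  0.45138727]
```

View pics/side1.png

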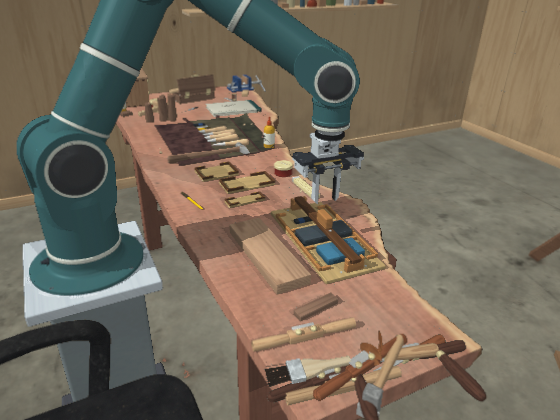

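The fingers straddle the handle from above (side picture, fingers about (325,185), handle (325,213)). I lower and close.

```bash
python3 -m jog '[{"jaw":0.05,"dx":0,"dy":0,"dz":-0.015,"ax":0,"ay":0,"az":0},{"jaw":0.05,"dx":0,"dy":0,"dz":-0.03,"ax":0,"ay":0,"az":0},{"jaw":0.05,"dx":0,"dy":0,"dz":-0.045,"ax":0,"ay":0,"az":0},{"jaw":0.05,"dx":0,"dy":0,"dz":-0.058,"ax":0,"ay":0,"az":0},{"jaw":0.05,"dx":0,"dy":0,"dz":-0.066,"ax":0,"ay":0,"az":0},{"jaw":0.05,"dx":0,"dy":0,"dz":-0.069,"ax":0,"ay":0,"az":0},{"jaw":0.03,"dx":0,"dy":0,"dz":-0.069,"ax":0,"ay":0,"az":0},{"jaw":0.01,"dx":0,"dy":0,"dz":-0.069,"ax":0,"ay":0,"az":0},{"jaw":0.01,"dx":0,"dy":0,"dz":-0.069,"ax":0,"ay":0,"az":0},{"jaw":0.01,"dx":0,"dy":0,"dz":-0.069,"ax":0,"ay":0,"az":0}]'
```

```text
t: 3.15
eef_pos: [0.6042, -0.1622, 0.057]
tcp_rot: [0.0, 0.73, 0.684, 0.0]
force: [0.9, -0.3, 3.1]
finger_gap: 0.0236
gripper_force: 30.0
```

```bash
python3 -m jog '[{"jaw":0.01,"dx":0,"dy":0,"dz":0.006,"ax":0,"ay":0,"az":0},{"jaw":0.01,"dx":0,"dy":0,"dz":0.015,"ax":0,"ay":0,"az":0},{"jaw":0.01,"dx":0,"dy":0,"dz":0.027,"ax":0,"ay":0,"az":0},{"jaw":0.01,"dx":0,"dy":0,"dz":0.04,"ax":0,"ay":0,"az":0},{"jaw":0.01,"dx":0,"dy":0,"dz":0.05,"ax":0,"ay":0,"az":0},{"jaw":0.01,"dx":-0.015,"dy":0,"dz":0.055,"ax":0,"ay":0,"az":0.01},{"jaw":0.01,"dx":-0.04,"dy":-0.002,"dz":0.055,"ax":0,"ay":0,"az":0.02},{"jaw":0.01,"dx":-0.07,"dy":-0.004,"dz":0.055,"ax":0,"ay":0,"az":0.04},{"jaw":0.01,"dx":-0.1,"dy":-0.006,"dz":0.055,"ax":0,"ay":0,"az":0.05},{"jaw":0.01,"dx":-0.13,"dy":-0.008,"dz":0.055,"ax":0,"ay":0,"az":0.06}]'
python3 -m jog '[{"jaw":0.01,"dx":-0.025,"dy":-0.001,"dz":0,"ax":0,"ay":0,"az":0.01},{"jaw":0.01,"dx":-0.042,"dy":-0.002,"dz":0,"ax":0,"ay":0,"az":0.02},{"jaw":0.01,"dx":-0.05,"dy":-0.0025,"dz":0,"ax":0,"ay":0,"az":0.02},{"jaw":0.01,"dx":-0.0505,"dy":-0.0025,"dz":-0.01,"ax":0,"ay":0,"az":0.02},{"jaw":0.01,"dx":-0.0505,"dy":-0.0025,"dz":-0.022,"ax":0,"ay":0,"az":0.02},{"jaw":0.01,"dx":-0.0505,"dy":-0.0025,"dz":-0.034,"ax":0,"ay":0,"az":0.02},{"jaw":0.01,"dx":-0.0505,"dy":-0.0025,"dz":-0.044,"ax":0,"ay":0,"az":0.02},{"jaw":0.01,"dx":-0.0505,"dy":-0.0025,"dz":-0.05,"ax":0,"ay":0,"az":0.02},{"jaw":0.01,"dx":-0.0505,"dy":-0.0025,"dz":-0.052,"ax":0,"ay":0,"az":0.02},{"jaw":0.01,"dx":-0.0505,"dy":-0.0025,"dz":-0.052,"ax":0,"ay":0,"az":0.02}]'
python3 - <<'E'
from h import *
snap('side','side2');snap('top','top2')
for i in range(1): s=observe(); print(s['eef_pos'],s['force'])
E
```

```text
t: 4.15
eef_pos: [0.4726, -0.1701, 0.112]
tcp_rot: [0.0, 0.709, 0.706, 0.0]
force: [0.3, -0.7, -1.7]
finger_gap: 0.0239
gripper_force: 30.0
t: 5.15
eef_pos: [0.4231, -0.1727, 0.0592]
tcp_rot: [-0.0, 0.702, 0.712, -0.0]
force: [-0.4, 0.8, -0.6]
finger_gap: 0.024
gripper_force: 30.0
[ 0.423392   -0.17265965  0.05966952] [ 0.60662607  0.2862312  -1.91890522]
```

View pics/side2.png

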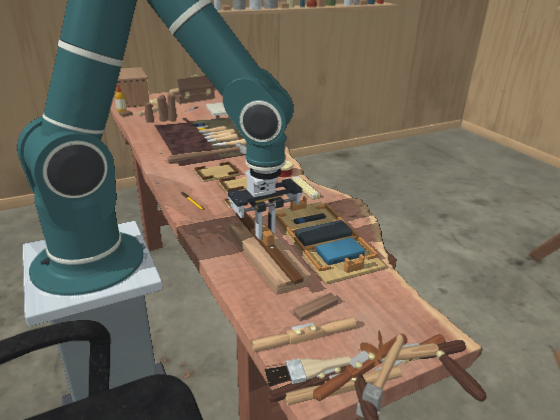

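The bar hangs over the board, level and in line, about 8 mm above it. I lower it until it touches, then release and rise.

```bash
python3 -m jog '[{"jaw":0.01,"dx":0,"dy":0,"dz":-0.002,"ax":0,"ay":0,"az":0},{"jaw":0.01,"dx":0,"dy":0,"dz":-0.004,"ax":0,"ay":0,"az":0},{"jaw":0.01,"dx":0,"dy":0,"dz":-0.005,"ax":0,"ay":0,"az":0},{"jaw":0.01,"dx":0,"dy":0,"dz":-0.006,"ax":0,"ay":0,"az":0},{"jaw":0.01,"dx":0,"dy":0,"dz":-0.007,"ax":0,"ay":0,"az":0},{"jaw":0.01,"dx":0,"dy":0,"dz":-0.008,"ax":0,"ay":0,"az":0},{"jaw":0.01,"dx":0,"dy":0,"dz":-0.0085,"ax":0,"ay":0,"az":0},{"jaw":0.01,"dx":0,"dy":0,"dz":-0.0085,"ax":0,"ay":0,"az":0},{"jaw":0.01,"dx":0,"dy":0,"dz":-0.0085,"ax":0,"ay":0,"az":0},{"jaw":0.01,"dx":0,"dy":0,"dz":-0.0085,"ax":0,"ay":0,"az":0}]'
python3 - <<'E'
from m import *
im=cv2.imread('pics/top2.png'); X=cloud(np.load('pics/top2.npy'),viewer.camera_params('top')); z=X[...,2]*1000
cv2.imwrite('pics/c2.png',cv2.resize(im[145:290,230:440],None,fx=3,fy=3,interpolation=cv2.INTER_CUBIC))
E
```

```text
t: 6.25
eef_pos: [0.4232, -0.1726, 0.0509]
tcp_rot: [-0.0, 0.702, 0.712, -0.0]
force: [-0.4, 0.3, 0.4]
finger_gap: 0.024
gripper_force: 30.0
```

View pics/c2.png

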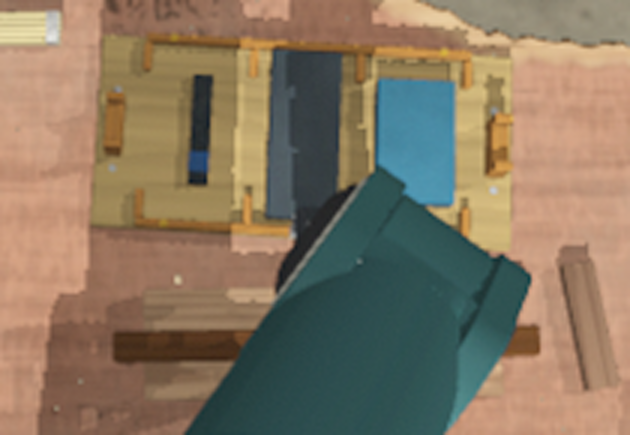

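The top crop shows the bar (crop (115,345) to (540,340)) centred lengthwise on the board, and the three stones clear in the rack. The weight is off the wrist, so I release and rise.

```bash
python3 -m jog '[{"jaw":0.028,"dx":0,"dy":0,"dz":0,"ax":0,"ay":0,"az":0},{"jaw":0.04,"dx":0,"dy":0,"dz":0,"ax":0,"ay":0,"az":0},{"jaw":0.05,"dx":0,"dy":0,"dz":0,"ax":0,"ay":0,"az":0},{"jaw":0.05,"dx":0,"dy":0,"dz":0.01,"ax":0,"ay":0,"az":0},{"jaw":0.05,"dx":0,"dy":0,"dz":0.03,"ax":0,"ay":0,"az":0},{"jaw":0.05,"dx":0,"dy":0,"dz":0.06,"ax":0,"ay":0,"az":0},{"jaw":0.05,"dx":0,"dy":0,"dz":0.09,"ax":0,"ay":0,"az":0.05},{"jaw":0.05,"dx":0,"dy":0.03,"dz":0.12,"ax":0,"ay":0,"az":0.15},{"jaw":0.05,"dx":0.01,"dy":0.07,"dz":0.12,"ax":0,"ay":0,"az":0.29},{"jaw":0.05,"dx":0.02,"dy":0.115,"dz":0.12,"ax":0,"ay":0,"az":0.43}]'
python3 -m jog '[{"jaw":0.05,"dx":0.01,"dy":0.045,"dz":0,"ax":0,"ay":0,"az":0.14},{"jaw":0.05,"dx":0.02,"dy":0.09,"dz":0,"ax":0,"ay":0,"az":0.28},{"jaw":0.05,"dx":0.03,"dy":0.135,"dz":0,"ax":0,"ay":0,"az":0.42},{"jaw":0.05,"dx":0.04,"dy":0.18,"dz":0,"ax":0,"ay":0,"az":0.56},{"jaw":0.05,"dx":0.05,"dy":0.22,"dz":0,"ax":0,"ay":0,"az":0.7},{"jaw":0.05,"dx":0.05,"dy":0.25,"dz":0,"ax":0,"ay":0,"az":0.84},{"jaw":0.06,"dx":0.05,"dy":0.27,"dz":0,"ax":0,"ay":0,"az":0.97},{"jaw":0.07,"dx":0.05,"dy":0.28,"dz":0,"ax":0,"ay":0,"az":1.07},{"jaw":0.07,"dx":0.05,"dy":0.28,"dz":0,"ax":0,"ay":0,"az":1.07},{"jaw":0.07,"dx":0.05,"dy":0.28,"dz":0,"ax":0,"ay":0,"az":1.07}]'
cat > look.py <<'E'
import sys
from m import *
tag=sys.argv[1]; im,d,P=snap('top',tag); X=cloud(d,P); z=X[...,2]*1000; zm=cv2.GaussianBlur(np.nan_to_num(z).astype(np.float32),(3,3),0)-1
h=cv2.cvtColor(im,cv2.COLOR_BGR2HSV)
pca(box(262,240,420,280)&(z>39)&(z<55),X,'bar'); pca(box(262,235,420,280)&(z>68)&(z<90),X,'handle')
pca(box(352,150,390,232)&(zm>26)&(zm<38)&(h[...,0]>90),X,'blue')
pca(box(312,158,350,226)&(zm>26)&(zm<38),X,'dark')
pca(box(287,160,306,220)&(zm>16.5)&(zm<30)&(im.max(2)<130),X,'slip')
pca(box(410,220,436,280)&(z>7),X,'offcut')
pca(box(262,155,404,230)&(zm>6)&(zm<60),X,'rack')
s=observe(); print(s['eef_pos'],s['tcp_rot'],s['q'],s['force'])
cv2.imwrite(f'pics/{tag}c.png',cv2.resize(im[145:290,100:440],None,fx=2.3,fy=2.3,interpolation=cv2.INTER_CUBIC))
E
python3 look.py top3
```

```text
t: 7.25
eef_pos: [0.4437, -0.0568, 0.1727]
tcp_rot: [0.001, 0.532, 0.847, 0.001]
force: [0.7, 0.7, -0.3]
finger_gap: 0.0499
gripper_force: 0.0
t: 8.25
eef_pos: [0.4933, 0.2217, 0.1713]
tcp_rot: [0.0, 0.03, 1.0, -0.0]
force: [-0.3, -0.4, 0.6]
finger_gap: 0.0696
gripper_force: 0.0
bar     mean=(420.4,-75.9) mid=(420.8,-77.8) size=(27,157) longaxis=90.50 z=44.9 n=629
handle  mean=(422.7,-175.9) mid=(423.1,-176.1) size=(23,54) longaxis=91.18 z=79.2 n=225
blue    mean=(599.9,-261.5) mid=(600.4,-261.6) size=(67,109) longaxis=-5.47 z=33.1 n=1049
dark    mean=(607.1,-164.7) mid=(609.2,-165.1) size=(60,152) longaxis=-3.40 z=33.1 n=1297
slip    mean=(613.1,-74.3) mid=(614.0,-74.4) size=(18,99) longaxis=-3.59 z=21.9 n=250
offcut  mean=(440.7,-409.1) mid=(441.6,-409.8) size=(29,108) longaxis=8.19 z=14.7 n=496
rack    mean=(604.4,-166.9) mid=(606.2,-166.9) size=(177,362) longaxis=85.86 z=15.8 n=9108
[0.49335664 0.22141412 0.17128961] [ 2.08772314e-04  2.99671523e-02  9.99550837e-01 -2.25948253e-04] [-0.67663568  0.30891185  0.23767914  1.86676    -0.08583508  0.97563548
  1.10922917] [ 0.85623537 -0.99200071  0.04169245]
```

View pics/top3c.png

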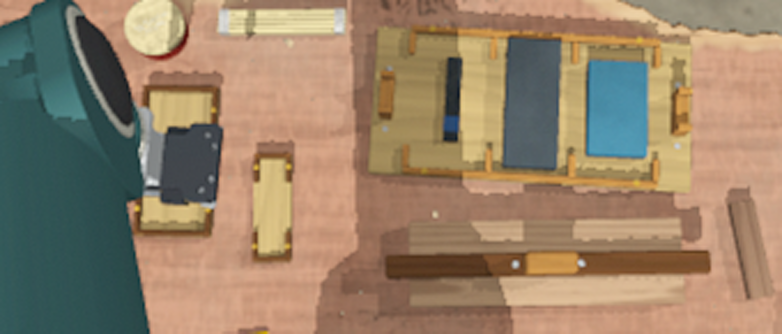

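Bar placed along the board's middle (crop (387,265) to (710,263)), handle up. The gripper is clear, and the stones are undisturbed. I fetch the dark stone first.

```bash
python3 -m jog '[{"jaw":0.07,"dx":0.008,"dy":-0.025,"dz":0,"ax":0,"ay":0,"az":0},{"jaw":0.07,"dx":0.02,"dy":-0.07,"dz":0,"ax":0,"ay":0,"az":0},{"jaw":0.07,"dx":0.035,"dy":-0.115,"dz":0,"ax":0,"ay":0,"az":0},{"jaw":0.07,"dx":0.05,"dy":-0.16,"dz":0,"ax":0,"ay":0,"az":0},{"jaw":0.07,"dx":0.064,"dy":-0.205,"dz":0,"ax":0,"ay":0,"az":0},{"jaw":0.07,"dx":0.078,"dy":-0.25,"dz":0,"ax":0,"ay":0,"az":0},{"jaw":0.07,"dx":0.09,"dy":-0.295,"dz":0,"ax":0,"ay":0,"az":0},{"jaw":0.07,"dx":0.103,"dy":-0.34,"dz":-0.02,"ax":0,"ay":0,"az":0},{"jaw":0.07,"dx":0.113,"dy":-0.375,"dz":-0.05,"ax":0,"ay":0,"az":0},{"jaw":0.07,"dx":0.1155,"dy":-0.3865,"dz":-0.09,"ax":0,"ay":0,"az":0}]'
python3 - <<'E'
from h import *
im,d,P=snap('side','side3'); s=observe(); print(s['eef_pos'],s['tcp_rot'],s['q'])
cv2.imwrite('pics/side3c.png',cv2.resize(im[140:290,200:400],None,fx=4,fy=4,interpolation=cv2.INTER_CUBIC))
E
```

```text
t: 9.3
eef_pos: [0.6092, -0.1701, 0.0815]
tcp_rot: [0.002, 0.032, 0.999, -0.001]
force: [0.6, 0.7, -0.8]
finger_gap: 0.0698
gripper_force: 0.0
[ 0.60542485 -0.16909163  0.0740927 ] [-2.90332979e-03  3.17696757e-02  9.99490653e-01 -8.32636747e-04] [-0.03194116  0.59479972  0.34694978  1.7123453  -0.24533377  0.88295342
  1.9249391 ]
```

View pics/side3c.png

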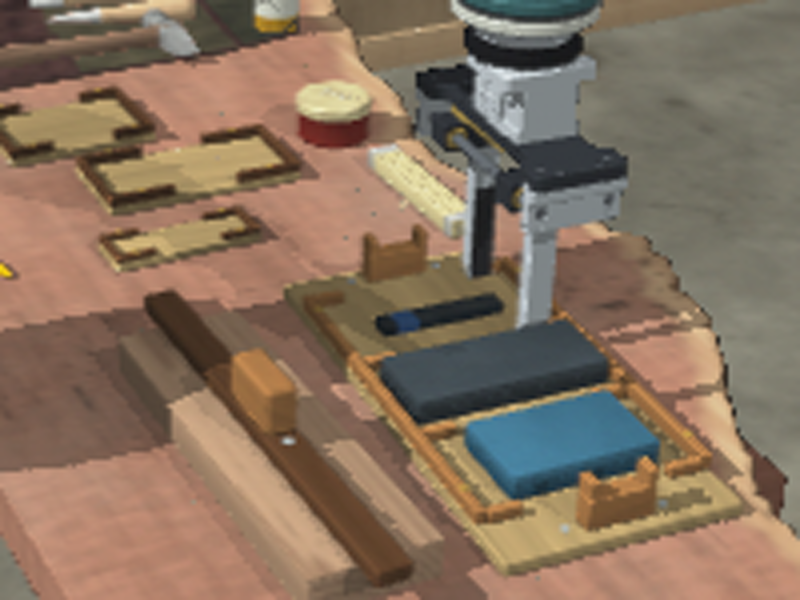

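The open fingers stand above the dark stone with its width between them. I descend just short of the stone and let the arm settle before checking.

```bash
python3 -m jog '[{"jaw":0.07,"dx":0,"dy":0,"dz":0,"ax":0,"ay":0,"az":0},{"jaw":0.07,"dx":0,"dy":0,"dz":-0.01,"ax":0,"ay":0,"az":0},{"jaw":0.07,"dx":0,"dy":0,"dz":-0.02,"ax":0,"ay":0,"az":0},{"jaw":0.07,"dx":0,"dy":0,"dz":-0.03,"ax":0,"ay":0,"az":0},{"jaw":0.07,"dx":0,"dy":0,"dz":-0.035,"ax":0,"ay":0,"az":0},{"jaw":0.07,"dx":0,"dy":0,"dz":-0.035,"ax":0,"ay":0,"az":0},{"jaw":0.07,"dx":0,"dy":0,"dz":-0.035,"ax":0,"ay":0,"az":0},{"jaw":0.07,"dx":0,"dy":0,"dz":-0.035,"ax":0,"ay":0,"az":0},{"jaw":0.07,"dx":0,"dy":0,"dz":-0.035,"ax":0,"ay":0,"az":0},{"jaw":0.07,"dx":0,"dy":0,"dz":-0.035,"ax":0,"ay":0,"az":0}]'
```

```text
t: 10.35
eef_pos: [0.6088, -0.1641, 0.0462]
tcp_rot: [0.0, 0.028, 1.0, -0.0]
force: [0.1, -0.6, -0.8]
finger_gap: 0.0704
gripper_force: 0.0
```

```bash
python3 -m jog '[{"jaw":0.07,"dx":0,"dy":-0.001,"dz":-0.006,"ax":0,"ay":0,"az":0},{"jaw":0.07,"dx":0,"dy":-0.001,"dz":-0.014,"ax":0,"ay":0,"az":0},{"jaw":0.07,"dx":0,"dy":-0.001,"dz":-0.022,"ax":0,"ay":0,"az":0},{"jaw":0.07,"dx":0,"dy":-0.001,"dz":-0.027,"ax":0,"ay":0,"az":0},{"jaw":0.07,"dx":0,"dy":-0.001,"dz":-0.0295,"ax":0,"ay":0,"az":0},{"jaw":0.07,"dx":0,"dy":-0.001,"dz":-0.0295,"ax":0,"ay":0,"az":0},{"jaw":0.062,"dx":0,"dy":-0.001,"dz":-0.0295,"ax":0,"ay":0,"az":0},{"jaw":0.05,"dx":0,"dy":-0.001,"dz":-0.0295,"ax":0,"ay":0,"az":0},{"jaw":0.05,"dx":0,"dy":-0.001,"dz":-0.0295,"ax":0,"ay":0,"az":0},{"jaw":0.05,"dx":0,"dy":-0.001,"dz":-0.0295,"ax":0,"ay":0,"az":0}]'
```

```text
t: 11.35
eef_pos: [0.6088, -0.1652, 0.0166]
tcp_rot: [0.0, 0.028, 1.0, -0.0]
force: [-0.4, -0.5, 1.3]
finger_gap: 0.0619
gripper_force: 30.0
```

```bash
python3 -m jog '[{"jaw":0.05,"dx":0,"dy":0,"dz":0.005,"ax":0,"ay":0,"az":0},{"jaw":0.05,"dx":0,"dy":0,"dz":0.015,"ax":0,"ay":0,"az":0},{"jaw":0.05,"dx":0,"dy":0,"dz":0.03,"ax":0,"ay":0,"az":0},{"jaw":0.05,"dx":0,"dy":0,"dz":0.05,"ax":0,"ay":0,"az":0},{"jaw":0.05,"dx":0,"dy":0.005,"dz":0.07,"ax":0,"ay":0,"az":0},{"jaw":0.05,"dx":-0.003,"dy":0.018,"dz":0.08,"ax":0,"ay":0,"az":0},{"jaw":0.05,"dx":-0.008,"dy":0.042,"dz":0.08,"ax":0,"ay":0,"az":0},{"jaw":0.05,"dx":-0.014,"dy":0.075,"dz":0.08,"ax":0,"ay":0,"az":0.01},{"jaw":0.05,"dx":-0.02,"dy":0.115,"dz":0.08,"ax":0,"ay":0,"az":0.02},{"jaw":0.05,"dx":-0.026,"dy":0.155,"dz":0.08,"ax":0,"ay":0,"az":0.03}]'
python3 -m jog '[{"jaw":0.05,"dx":-0.006,"dy":0.04,"dz":0,"ax":0,"ay":0,"az":0.005},{"jaw":0.05,"dx":-0.012,"dy":0.08,"dz":0,"ax":0,"ay":0,"az":0.01},{"jaw":0.05,"dx":-0.018,"dy":0.12,"dz":0,"ax":0,"ay":0,"az":0.015},{"jaw":0.05,"dx":-0.024,"dy":0.16,"dz":0,"ax":0,"ay":0,"az":0.015},{"jaw":0.05,"dx":-0.03,"dy":0.197,"dz":0,"ax":0,"ay":0,"az":0.015},{"jaw":0.05,"dx":-0.035,"dy":0.228,"dz":0,"ax":0,"ay":0,"az":0.015},{"jaw":0.05,"dx":-0.038,"dy":0.248,"dz":-0.01,"ax":0,"ay":0,"az":0.015},{"jaw":0.05,"dx":-0.038,"dy":0.256,"dz":-0.025,"ax":0,"ay":0,"az":0.015},{"jaw":0.05,"dx":-0.038,"dy":0.256,"dz":-0.04,"ax":0,"ay":0,"az":0.015},{"jaw":0.05,"dx":-0.038,"dy":0.256,"dz":-0.045,"ax":0,"ay":0,"az":0.015}]'
python3 -m jog '[{"jaw":0.05,"dx":0,"dy":0,"dz":0,"ax":0,"ay":0,"az":0},{"jaw":0.05,"dx":0,"dy":0,"dz":0,"ax":0,"ay":0,"az":0},{"jaw":0.05,"dx":0,"dy":0,"dz":0,"ax":0,"ay":0,"az":0},{"jaw":0.05,"dx":0,"dy":0,"dz":0,"ax":0,"ay":0,"az":0},{"jaw":0.05,"dx":0,"dy":0,"dz":0,"ax":0,"ay":0,"az":0},{"jaw":0.05,"dx":0,"dy":0,"dz":0,"ax":0,"ay":0,"az":0},{"jaw":0.05,"dx":0,"dy":0,"dz":0,"ax":0,"ay":0,"az":0},{"jaw":0.05,"dx":0,"dy":0,"dz":0,"ax":0,"ay":0,"az":0},{"jaw":0.05,"dx":0,"dy":0,"dz":0,"ax":0,"ay":0,"az":0},{"jaw":0.05,"dx":0,"dy":0,"dz":0,"ax":0,"ay":0,"az":0}]'
python3 - <<'E'
from h import *
im,d,P=snap('side','side4'); s=observe(); print(s['eef_pos'],s['tcp_rot'],s['q'])
cv2.imwrite('pics/side4c.png',cv2.resize(im[100:250,170:370],None,fx=4,fy=4,interpolation=cv2.INTER_CUBIC))
E
```

```text
t: 12.35
eef_pos: [0.5819, -0.0079, 0.0969]
tcp_rot: [0.0, 0.013, 1.0, 0.0]
force: [1.0, 0.8, -2.3]
finger_gap: 0.0621
gripper_force: 30.0
t: 13.35
eef_pos: [0.5438, 0.2443, 0.0494]
tcp_rot: [-0.001, 0.006, 1.0, -0.001]
force: [-0.3, -0.4, -3.5]
finger_gap: 0.0617
gripper_force: 30.0
t: 14.35
eef_pos: [0.5446, 0.2459, 0.0514]
tcp_rot: [-0.0, 0.005, 1.0, -0.0]
force: [-0.6, 0.3, -3.0]
finger_gap: 0.0619
gripper_force: 30.0
[0.54465886 0.245925   0.05140077] [ 8.16098393e-06  5.40114893e-03  9.99985412e-01 -5.30911648e-05] [-0.67634503  0.56669824  0.26344712  1.80729488 -0.19731726  0.79321173
  1.24674301]
```

View pics/side4c.png

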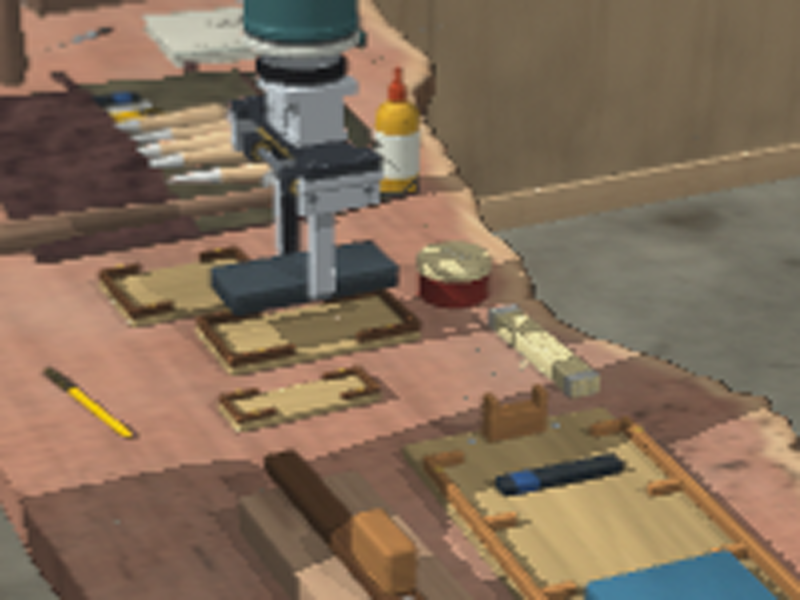

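The stone is held level above the long holder (crop holder (310,335)). I lower it home.

```bash
python3 -m jog '[{"jaw":0.05,"dx":0,"dy":0,"dz":-0.006,"ax":0,"ay":0,"az":0},{"jaw":0.05,"dx":0,"dy":0,"dz":-0.014,"ax":0,"ay":0,"az":0},{"jaw":0.05,"dx":0,"dy":0,"dz":-0.021,"ax":0,"ay":0,"az":0},{"jaw":0.05,"dx":0,"dy":0,"dz":-0.027,"ax":0,"ay":0,"az":0},{"jaw":0.05,"dx":0,"dy":0,"dz":-0.032,"ax":0,"ay":0,"az":0},{"jaw":0.05,"dx":0,"dy":0,"dz":-0.035,"ax":0,"ay":0,"az":0},{"jaw":0.05,"dx":0,"dy":0,"dz":-0.037,"ax":0,"ay":0,"az":0},{"jaw":0.05,"dx":0,"dy":0,"dz":-0.0385,"ax":0,"ay":0,"az":0},{"jaw":0.05,"dx":0,"dy":0,"dz":-0.039,"ax":0,"ay":0,"az":0},{"jaw":0.05,"dx":0,"dy":0,"dz":-0.039,"ax":0,"ay":0,"az":0}]'
```

```text
t: 15.4
eef_pos: [0.5448, 0.246, 0.0127]
tcp_rot: [0.0, 0.005, 1.0, 0.0]
force: [-0.8, -1.2, -0.5]
finger_gap: 0.0616
gripper_force: 30.0
```

```bash
python3 -m jog '[{"jaw":0.064,"dx":0,"dy":0,"dz":0,"ax":0,"ay":0,"az":0},{"jaw":0.07,"dx":0,"dy":0,"dz":0,"ax":0,"ay":0,"az":0},{"jaw":0.072,"dx":0,"dy":0,"dz":0,"ax":0,"ay":0,"az":0},{"jaw":0.072,"dx":0,"dy":0,"dz":0.008,"ax":0,"ay":0,"az":0},{"jaw":0.072,"dx":0,"dy":0,"dz":0.025,"ax":0,"ay":0,"az":0},{"jaw":0.072,"dx":0,"dy":0,"dz":0.055,"ax":0,"ay":0,"az":0},{"jaw":0.076,"dx":0,"dy":-0.01,"dz":0.085,"ax":0,"ay":0,"az":0},{"jaw":0.076,"dx":0.004,"dy":-0.04,"dz":0.1,"ax":0,"ay":0,"az":0},{"jaw":0.076,"dx":0.009,"dy":-0.085,"dz":0.1,"ax":0,"ay":0,"az":-0.01},{"jaw":0.076,"dx":0.014,"dy":-0.13,"dz":0.1,"ax":0,"ay":0,"az":-0.02}]'
python3 -m jog '[{"jaw":0.076,"dx":0.005,"dy":-0.045,"dz":0,"ax":0,"ay":0,"az":-0.01},{"jaw":0.076,"dx":0.01,"dy":-0.09,"dz":0,"ax":0,"ay":0,"az":-0.02},{"jaw":0.076,"dx":0.015,"dy":-0.135,"dz":0,"ax":0,"ay":0,"az":-0.03},{"jaw":0.076,"dx":0.02,"dy":-0.18,"dz":0,"ax":0,"ay":0,"az":-0.04},{"jaw":0.076,"dx":0.025,"dy":-0.225,"dz":0,"ax":0,"ay":0,"az":-0.05},{"jaw":0.076,"dx":0.03,"dy":-0.27,"dz":0,"ax":0,"ay":0,"az":-0.06},{"jaw":0.076,"dx":0.036,"dy":-0.315,"dz":0,"ax":0,"ay":0,"az":-0.065},{"jaw":0.076,"dx":0.041,"dy":-0.355,"dz":-0.015,"ax":0,"ay":0,"az":-0.065},{"jaw":0.076,"dx":0.042,"dy":-0.375,"dz":-0.035,"ax":0,"ay":0,"az":-0.065},{"jaw":0.076,"dx":0.042,"dy":-0.3775,"dz":-0.05,"ax":0,"ay":0,"az":-0.065}]'
python3 -m jog '[{"jaw":0.076,"dx":0,"dy":0,"dz":0,"ax":0,"ay":0,"az":0},{"jaw":0.076,"dx":0,"dy":0,"dz":-0.006,"ax":0,"ay":0,"az":0},{"jaw":0.076,"dx":0,"dy":0,"dz":-0.012,"ax":0,"ay":0,"az":0},{"jaw":0.076,"dx":0,"dy":0,"dz":-0.017,"ax":0,"ay":0,"az":0},{"jaw":0.076,"dx":0,"dy":0,"dz":-0.017,"ax":0,"ay":0,"az":0},{"jaw":0.076,"dx":0,"dy":0,"dz":-0.017,"ax":0,"ay":0,"az":0},{"jaw":0.076,"dx":0,"dy":0,"dz":-0.017,"ax":0,"ay":0,"az":0},{"jaw":0.076,"dx":0,"dy":0,"dz":-0.017,"ax":0,"ay":0,"az":0},{"jaw":0.076,"dx":0,"dy":0,"dz":-0.017,"ax":0,"ay":0,"az":0},{"jaw":0.076,"dx":0,"dy":0,"dz":-0.017,"ax":0,"ay":0,"az":0}]'
cat > hold.py <<'E'
from m import *
im,d,P=snap('top','topA'); X=cloud(d,P); z=X[...,2]*1000; zm=cv2.GaussianBlur(np.nan_to_num(z).astype(np.float32),(3,3),0)-1
h=cv2.cvtColor(im,cv2.COLOR_BGR2HSV); L=box(100,160,240,275)
pca(L&(zm>20)&(zm<40)&box(155,160,205,260),X,'dark'); pca(L&(zm>20)&(zm<40)&box(100,160,154,275),X,'blue')
for n,b in dict(wide=(103,205,154,272),long=(155,175,200,253),slim=(203,205,234,263)).items(): pca(box(*b)&(zm>4.5)&(zm<40),X,n)
E
python3 hold.py
```

```text
t: 16.4
eef_pos: [0.559, 0.115, 0.1138]
tcp_rot: [0.001, 0.015, 1.0, 0.0]
force: [0.9, 0.5, 0.3]
finger_gap: 0.0756
gripper_force: 0.0
t: 17.4
eef_pos: [0.5998, -0.2649, 0.0619]
tcp_rot: [-0.0, 0.05, 0.999, -0.001]
force: [-0.4, 0.3, 0.4]
finger_gap: 0.076
gripper_force: 0.0
t: 18.4
eef_pos: [0.6007, -0.2616, 0.0455]
tcp_rot: [0.0, 0.048, 0.999, -0.0]
force: [0.3, -0.2, -0.6]
finger_gap: 0.0761
gripper_force: 0.0
dark    mean=(541.7,246.9) mid=(542.4,248.9) size=(66,146) longaxis=-0.22 z=29.0 n=1353
blue    mean=(538.4,407.6) mid=(nan,nan) size=(nan,nan) longaxis=nan z=23.9 n=1
wide    mean=(477.3,367.8) mid=(477.1,369.8) size=(96,136) longaxis=0.39 z=9.7 n=1888
long    mean=(541.4,241.4) mid=(544.1,246.1) size=(93,176) longaxis=-1.11 z=26.8 n=2267
slim    mean=(488.6,132.1) mid=(488.9,131.8) size=(43,124) longaxis=0.56 z=9.6 n=812m.py:17: RuntimeWarning: Degrees of freedom <= 0 for slice
  w,V=np.linalg.eigh(np.cov((p[:,:2]-c[:2]).T)); l=V[:,1]; l=l*np.sign(l[np.argmax(abs(l))])
  c *= np.true_divide(1, fact)
  c *= np.true_divide(1, fact)
```

The dark stone's top is at 28 mm, so it is fully home. The blue alignment is within 1 mm, so I descend and grip.

```bash
python3 -m jog '[{"jaw":0.076,"dx":0,"dy":0,"dz":-0.006,"ax":0,"ay":0,"az":0},{"jaw":0.076,"dx":0,"dy":0,"dz":-0.014,"ax":0,"ay":0,"az":0},{"jaw":0.076,"dx":0,"dy":0,"dz":-0.022,"ax":0,"ay":0,"az":0},{"jaw":0.076,"dx":0,"dy":0,"dz":-0.027,"ax":0,"ay":0,"az":0},{"jaw":0.076,"dx":0,"dy":0,"dz":-0.029,"ax":0,"ay":0,"az":0},{"jaw":0.076,"dx":0,"dy":0,"dz":-0.029,"ax":0,"ay":0,"az":0},{"jaw":0.068,"dx":0,"dy":0,"dz":-0.029,"ax":0,"ay":0,"az":0},{"jaw":0.055,"dx":0,"dy":0,"dz":-0.029,"ax":0,"ay":0,"az":0},{"jaw":0.055,"dx":0,"dy":0,"dz":-0.029,"ax":0,"ay":0,"az":0},{"jaw":0.055,"dx":0,"dy":0,"dz":-0.029,"ax":0,"ay":0,"az":0}]'
```

```text
t: 19.45
eef_pos: [0.6008, -0.2618, 0.0166]
tcp_rot: [0.0, 0.048, 0.999, -0.0]
force: [-0.4, -0.7, -0.4]
finger_gap: 0.0679
gripper_force: 29.8
```

```bash
python3 -m jog '[{"jaw":0.055,"dx":0,"dy":0,"dz":0.005,"ax":0,"ay":0,"az":0},{"jaw":0.055,"dx":0,"dy":0,"dz":0.015,"ax":0,"ay":0,"az":0},{"jaw":0.055,"dx":0,"dy":0,"dz":0.03,"ax":0,"ay":0,"az":0},{"jaw":0.055,"dx":0,"dy":0,"dz":0.05,"ax":0,"ay":0,"az":0},{"jaw":0.055,"dx":0,"dy":0.005,"dz":0.07,"ax":0,"ay":0,"az":0},{"jaw":0.055,"dx":-0.003,"dy":0.018,"dz":0.08,"ax":0,"ay":0,"az":0},{"jaw":0.055,"dx":-0.008,"dy":0.042,"dz":0.08,"ax":0,"ay":0,"az":0.005},{"jaw":0.055,"dx":-0.014,"dy":0.075,"dz":0.08,"ax":0,"ay":0,"az":0.01},{"jaw":0.055,"dx":-0.02,"dy":0.115,"dz":0.08,"ax":0,"ay":0,"az":0.015},{"jaw":0.055,"dx":-0.028,"dy":0.155,"dz":0.08,"ax":0,"ay":0,"az":0.02}]'
python3 -m jog '[{"jaw":0.055,"dx":-0.008,"dy":0.04,"dz":0,"ax":0,"ay":0,"az":0.008},{"jaw":0.055,"dx":-0.016,"dy":0.08,"dz":0,"ax":0,"ay":0,"az":0.016},{"jaw":0.055,"dx":-0.024,"dy":0.12,"dz":0,"ax":0,"ay":0,"az":0.024},{"jaw":0.055,"dx":-0.032,"dy":0.16,"dz":0,"ax":0,"ay":0,"az":0.032},{"jaw":0.055,"dx":-0.04,"dy":0.2,"dz":0,"ax":0,"ay":0,"az":0.04},{"jaw":0.055,"dx":-0.048,"dy":0.24,"dz":0,"ax":0,"ay":0,"az":0.048},{"jaw":0.055,"dx":-0.056,"dy":0.28,"dz":0,"ax":0,"ay":0,"az":0.056},{"jaw":0.055,"dx":-0.064,"dy":0.32,"dz":0,"ax":0,"ay":0,"az":0.064},{"jaw":0.055,"dx":-0.072,"dy":0.36,"dz":0,"ax":0,"ay":0,"az":0.072},{"jaw":0.055,"dx":-0.08,"dy":0.395,"dz":0,"ax":0,"ay":0,"az":0.08}]'
python3 -m jog '[{"jaw":0.055,"dx":-0.006,"dy":0.03,"dz":0,"ax":0,"ay":0,"az":0.005},{"jaw":0.055,"dx":-0.011,"dy":0.055,"dz":0,"ax":0,"ay":0,"az":0.005},{"jaw":0.055,"dx":-0.014,"dy":0.072,"dz":0,"ax":0,"ay":0,"az":0.005},{"jaw":0.055,"dx":-0.0155,"dy":0.08,"dz":-0.01,"ax":0,"ay":0,"az":0.005},{"jaw":0.055,"dx":-0.0155,"dy":0.08,"dz":-0.025,"ax":0,"ay":0,"az":0.005},{"jaw":0.055,"dx":-0.0155,"dy":0.08,"dz":-0.038,"ax":0,"ay":0,"az":0.005},{"jaw":0.055,"dx":-0.0155,"dy":0.08,"dz":-0.045,"ax":0,"ay":0,"az":0.005},{"jaw":0.055,"dx":-0.0155,"dy":0.08,"dz":-0.045,"ax":0,"ay":0,"az":0.005},{"jaw":0.055,"dx":-0.0155,"dy":0.08,"dz":-0.045,"ax":0,"ay":0,"az":0.005},{"jaw":0.055,"dx":-0.0155,"dy":0.08,"dz":-0.045,"ax":0,"ay":0,"az":0.005}]'
python3 - <<'E'
from h import *
im,d,P=snap('side','side5'); s=observe(); print(s['eef_pos'],s['tcp_rot'],s['q'])
cv2.imwrite('pics/side5c.png',cv2.resize(im[100:250,170:370],None,fx=4,fy=4,interpolation=cv2.INTER_CUBIC))
E
```

```text
t: 20.45
eef_pos: [0.572, -0.1044, 0.0968]
tcp_rot: [0.0, 0.038, 0.999, 0.0]
force: [0.6, -0.3, -4.4]
finger_gap: 0.0683
gripper_force: 29.8
t: 21.45
eef_pos: [0.4912, 0.2911, 0.097]
tcp_rot: [0.0, -0.003, 1.0, 0.0]
force: [1.1, -0.3, -4.4]
finger_gap: 0.0677
gripper_force: 29.8
t: 22.45
eef_pos: [0.4776, 0.3684, 0.0519]
tcp_rot: [0.0, -0.004, 1.0, 0.0]
force: [-0.1, -0.9, -3.6]
finger_gap: 0.0682
gripper_force: 29.8
[0.47754791 0.3684631  0.05195427] [ 3.36031248e-04 -4.47921546e-03  9.99989884e-01  2.37352336e-04] [-0.89240244  0.57153385  0.2429598   1.79271788 -0.18263083  0.79837379
  1.02094855]
```

View pics/side5c.png

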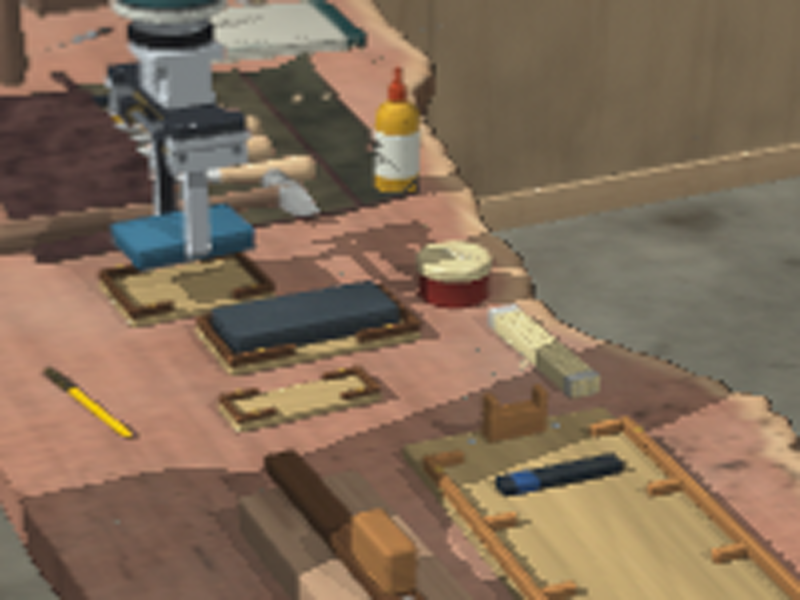

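The blue stone is level over the wide holder and the dark stone is seated in its pocket. I lower it.

```bash
python3 -m jog '[{"jaw":0.055,"dx":0,"dy":0,"dz":-0.006,"ax":0,"ay":0,"az":0},{"jaw":0.055,"dx":0,"dy":0,"dz":-0.014,"ax":0,"ay":0,"az":0},{"jaw":0.055,"dx":0,"dy":0,"dz":-0.021,"ax":0,"ay":0,"az":0},{"jaw":0.055,"dx":0,"dy":0,"dz":-0.027,"ax":0,"ay":0,"az":0},{"jaw":0.055,"dx":0,"dy":0,"dz":-0.032,"ax":0,"ay":0,"az":0},{"jaw":0.055,"dx":0,"dy":0,"dz":-0.035,"ax":0,"ay":0,"az":0},{"jaw":0.055,"dx":0,"dy":0,"dz":-0.037,"ax":0,"ay":0,"az":0},{"jaw":0.055,"dx":0,"dy":0,"dz":-0.0385,"ax":0,"ay":0,"az":0},{"jaw":0.055,"dx":0,"dy":0,"dz":-0.0393,"ax":0,"ay":0,"az":0},{"jaw":0.055,"dx":0,"dy":0,"dz":-0.0393,"ax":0,"ay":0,"az":0}]'
```

```text
t: 23.5
eef_pos: [0.4773, 0.3684, 0.0126]
tcp_rot: [0.0, -0.005, 1.0, 0.0]
force: [-3.4, -2.0, 4.1]
finger_gap: 0.0679
gripper_force: 29.8
```

```bash
python3 -m jog '[{"jaw":0.07,"dx":0,"dy":0,"dz":0,"ax":0,"ay":0,"az":0},{"jaw":0.076,"dx":0,"dy":0,"dz":0,"ax":0,"ay":0,"az":0},{"jaw":0.078,"dx":0,"dy":0,"dz":0,"ax":0,"ay":0,"az":0},{"jaw":0.078,"dx":0,"dy":0,"dz":0.008,"ax":0,"ay":0,"az":0},{"jaw":0.078,"dx":0,"dy":0,"dz":0.025,"ax":0,"ay":0,"az":0},{"jaw":0.078,"dx":0,"dy":0,"dz":0.055,"ax":0,"ay":0,"az":0},{"jaw":0.06,"dx":0.003,"dy":-0.01,"dz":0.085,"ax":0,"ay":0,"az":0},{"jaw":0.034,"dx":0.012,"dy":-0.04,"dz":0.1,"ax":0,"ay":0,"az":0},{"jaw":0.034,"dx":0.026,"dy":-0.083,"dz":0.1,"ax":0,"ay":0,"az":-0.01},{"jaw":0.034,"dx":0.04,"dy":-0.126,"dz":0.1,"ax":0,"ay":0,"az":-0.02}]'
python3 -m jog '[{"jaw":0.034,"dx":0.013,"dy":-0.042,"dz":0,"ax":0,"ay":0,"az":-0.01},{"jaw":0.034,"dx":0.026,"dy":-0.085,"dz":0,"ax":0,"ay":0,"az":-0.02},{"jaw":0.034,"dx":0.04,"dy":-0.128,"dz":0,"ax":0,"ay":0,"az":-0.03},{"jaw":0.034,"dx":0.053,"dy":-0.171,"dz":0,"ax":0,"ay":0,"az":-0.04},{"jaw":0.034,"dx":0.066,"dy":-0.214,"dz":0,"ax":0,"ay":0,"az":-0.05},{"jaw":0.034,"dx":0.08,"dy":-0.257,"dz":0,"ax":0,"ay":0,"az":-0.052},{"jaw":0.034,"dx":0.091,"dy":-0.292,"dz":0,"ax":0,"ay":0,"az":-0.052},{"jaw":0.034,"dx":0.0965,"dy":-0.312,"dz":-0.015,"ax":0,"ay":0,"az":-0.052},{"jaw":0.034,"dx":0.0965,"dy":-0.3168,"dz":-0.035,"ax":0,"ay":0,"az":-0.052},{"jaw":0.034,"dx":0.0965,"dy":-0.3168,"dz":-0.05,"ax":0,"ay":0,"az":-0.052}]'
python3 -m jog '[{"jaw":0.034,"dx":0,"dy":0,"dz":0,"ax":0,"ay":0,"az":0},{"jaw":0.034,"dx":0,"dy":0,"dz":-0.01,"ax":0,"ay":0,"az":0},{"jaw":0.034,"dx":0,"dy":0,"dz":-0.02,"ax":0,"ay":0,"az":0},{"jaw":0.034,"dx":0,"dy":0,"dz":-0.025,"ax":0,"ay":0,"az":0},{"jaw":0.034,"dx":0,"dy":0,"dz":-0.027,"ax":0,"ay":0,"az":0},{"jaw":0.034,"dx":0,"dy":0,"dz":-0.027,"ax":0,"ay":0,"az":0},{"jaw":0.034,"dx":0,"dy":0,"dz":-0.027,"ax":0,"ay":0,"az":0},{"jaw":0.034,"dx":0,"dy":0,"dz":-0.027,"ax":0,"ay":0,"az":0},{"jaw":0.034,"dx":0,"dy":0,"dz":-0.027,"ax":0,"ay":0,"az":0},{"jaw":0.034,"dx":0,"dy":0,"dz":-0.027,"ax":0,"ay":0,"az":0}]'
python3 hold.py
python3 - <<'E'
from h import *
im,d,P=snap('side','side6')
cv2.imwrite('pics/side6c.png',cv2.resize(im[130:280,200:400],None,fx=4,fy=4,interpolation=cv2.INTER_CUBIC))
E
```

```text
t: 24.5
eef_pos: [0.5177, 0.2416, 0.1134]
tcp_rot: [0.001, 0.005, 1.0, 0.001]
force: [0.1, -0.2, -0.7]
finger_gap: 0.0496
gripper_force: 0.0
t: 25.5
eef_pos: [0.6135, -0.0755, 0.0616]
tcp_rot: [-0.0, 0.032, 0.999, -0.0]
force: [0.2, 0.7, -0.3]
finger_gap: 0.0339
gripper_force: 0.0
t: 26.5
eef_pos: [0.6137, -0.0744, 0.0353]
tcp_rot: [0.0, 0.031, 1.0, -0.0]
force: [-0.1, 0.7, 0.3]
finger_gap: 0.0339
gripper_force: 0.0
dark    mean=(541.7,246.7) mid=(542.2,248.7) size=(66,147) longaxis=-0.06 z=29.0 n=1355
blue    mean=(476.7,366.8) mid=(476.9,367.9) size=(66,108) longaxis=3.17 z=28.8 n=1093
wide    mean=(475.8,364.0) mid=(477.2,369.8) size=(98,137) longaxis=-0.74 z=26.6 n=1879
long    mean=(541.9,241.4) mid=(544.4,246.2) size=(93,176) longaxis=-0.91 z=26.9 n=2267
slim    mean=(525.7,137.9) mid=(518.7,142.2) size=(41,79) longaxis=-21.55 z=9.9 n=288
```

View pics/side6c.png

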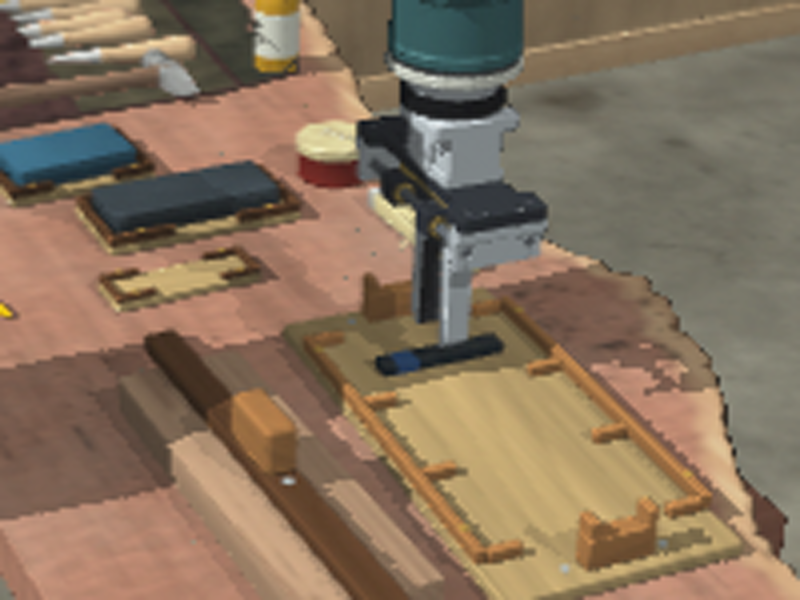

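Both big stones are seated (tops 28 mm). The fingers straddle the slip stone, so I descend and grip.

```bash
python3 -m jog '[{"jaw":0.034,"dx":0,"dy":0,"dz":-0.006,"ax":0,"ay":0,"az":0},{"jaw":0.034,"dx":0,"dy":0,"dz":-0.012,"ax":0,"ay":0,"az":0},{"jaw":0.034,"dx":0,"dy":0,"dz":-0.017,"ax":0,"ay":0,"az":0},{"jaw":0.034,"dx":0,"dy":0,"dz":-0.02,"ax":0,"ay":0,"az":0},{"jaw":0.034,"dx":0,"dy":0,"dz":-0.0207,"ax":0,"ay":0,"az":0},{"jaw":0.034,"dx":0,"dy":0,"dz":-0.0207,"ax":0,"ay":0,"az":0},{"jaw":0.022,"dx":0,"dy":0,"dz":-0.0207,"ax":0,"ay":0,"az":0},{"jaw":0.008,"dx":0,"dy":0,"dz":-0.0207,"ax":0,"ay":0,"az":0},{"jaw":0.008,"dx":0,"dy":0,"dz":-0.0207,"ax":0,"ay":0,"az":0},{"jaw":0.008,"dx":0,"dy":0,"dz":-0.0207,"ax":0,"ay":0,"az":0}]'
```

```text
t: 27.6
eef_pos: [0.6138, -0.0744, 0.0146]
tcp_rot: [0.0, 0.031, 1.0, -0.0]
force: [-0.1, 0.7, 1.4]
finger_gap: 0.0175
gripper_force: 30.0
```

```bash
python3 -m jog '[{"jaw":0.008,"dx":0,"dy":0,"dz":0.005,"ax":0,"ay":0,"az":0},{"jaw":0.008,"dx":0,"dy":0,"dz":0.015,"ax":0,"ay":0,"az":0},{"jaw":0.008,"dx":0,"dy":0,"dz":0.03,"ax":0,"ay":0,"az":0},{"jaw":0.008,"dx":0,"dy":0,"dz":0.05,"ax":0,"ay":0,"az":0},{"jaw":0.008,"dx":0,"dy":0,"dz":0.065,"ax":0,"ay":0,"az":0},{"jaw":0.008,"dx":-0.008,"dy":0.012,"dz":0.07,"ax":0,"ay":0,"az":0},{"jaw":0.008,"dx":-0.02,"dy":0.033,"dz":0.07,"ax":0,"ay":0,"az":0.01},{"jaw":0.008,"dx":-0.038,"dy":0.063,"dz":0.07,"ax":0,"ay":0,"az":0.02},{"jaw":0.008,"dx":-0.058,"dy":0.096,"dz":0.07,"ax":0,"ay":0,"az":0.035},{"jaw":0.008,"dx":-0.078,"dy":0.129,"dz":0.07,"ax":0,"ay":0,"az":0.05}]'
python3 -m jog '[{"jaw":0.008,"dx":-0.018,"dy":0.029,"dz":0,"ax":0,"ay":0,"az":0.01},{"jaw":0.008,"dx":-0.033,"dy":0.053,"dz":0,"ax":0,"ay":0,"az":0.02},{"jaw":0.008,"dx":-0.043,"dy":0.07,"dz":0,"ax":0,"ay":0,"az":0.022},{"jaw":0.008,"dx":-0.047,"dy":0.077,"dz":-0.01,"ax":0,"ay":0,"az":0.022},{"jaw":0.008,"dx":-0.047,"dy":0.0774,"dz":-0.025,"ax":0,"ay":0,"az":0.022},{"jaw":0.008,"dx":-0.047,"dy":0.0774,"dz":-0.038,"ax":0,"ay":0,"az":0.022},{"jaw":0.008,"dx":-0.047,"dy":0.0774,"dz":-0.043,"ax":0,"ay":0,"az":0.022},{"jaw":0.008,"dx":-0.047,"dy":0.0774,"dz":-0.045,"ax":0,"ay":0,"az":0.022},{"jaw":0.008,"dx":-0.047,"dy":0.0774,"dz":-0.045,"ax":0,"ay":0,"az":0.022},{"jaw":0.008,"dx":-0.047,"dy":0.0774,"dz":-0.045,"ax":0,"ay":0,"az":0.022}]'
python3 - <<'E'
from h import *
im,d,P=snap('side','side7'); s=observe(); print(s['eef_pos'],s['tcp_rot'])
cv2.imwrite('pics/side7c.png',cv2.resize(im[110:260,170:370],None,fx=4,fy=4,interpolation=cv2.INTER_CUBIC))
E
```

```text
t: 28.6
eef_pos: [0.5339, 0.0565, 0.0843]
tcp_rot: [-0.0, 0.006, 1.0, 0.0]
force: [0.7, -0.7, -0.7]
finger_gap: 0.0177
gripper_force: 30.0
t: 29.6
eef_pos: [0.489, 0.1319, 0.0397]
tcp_rot: [0.0, -0.004, 1.0, 0.0]
force: [0.5, -1.0, 0.8]
finger_gap: 0.0179
gripper_force: 30.0
[0.48900964 0.1319665  0.03980707] [ 3.37406794e-04 -4.45283433e-03  9.99990026e-01  8.03371364e-05]
```

View pics/side7c.png

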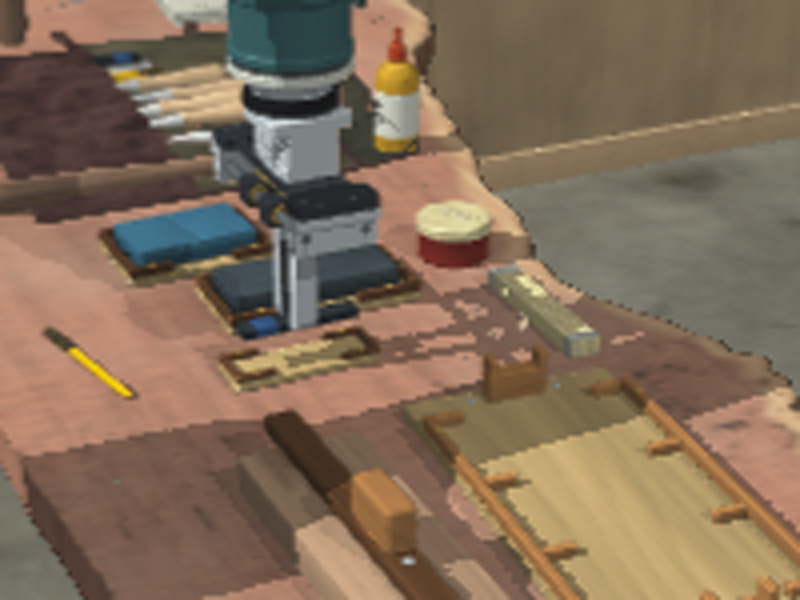

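The slip stone is level over the slim holder (stone about (300,318), holder (300,357)). I lower it 29 mm.

```bash
python3 -m jog '[{"jaw":0.008,"dx":0,"dy":0,"dz":-0.005,"ax":0,"ay":0,"az":0},{"jaw":0.008,"dx":0,"dy":0,"dz":-0.011,"ax":0,"ay":0,"az":0},{"jaw":0.008,"dx":0,"dy":0,"dz":-0.017,"ax":0,"ay":0,"az":0},{"jaw":0.008,"dx":0,"dy":0,"dz":-0.021,"ax":0,"ay":0,"az":0},{"jaw":0.008,"dx":0,"dy":0,"dz":-0.024,"ax":0,"ay":0,"az":0},{"jaw":0.008,"dx":0,"dy":0,"dz":-0.026,"ax":0,"ay":0,"az":0},{"jaw":0.008,"dx":0,"dy":0,"dz":-0.0275,"ax":0,"ay":0,"az":0},{"jaw":0.008,"dx":0,"dy":0,"dz":-0.0285,"ax":0,"ay":0,"az":0},{"jaw":0.008,"dx":0,"dy":0,"dz":-0.029,"ax":0,"ay":0,"az":0},{"jaw":0.008,"dx":0,"dy":0,"dz":-0.029,"ax":0,"ay":0,"az":0}]'
```

```text
t: 30.65
eef_pos: [0.4887, 0.132, 0.0106]
tcp_rot: [0.0, -0.005, 1.0, 0.0]
force: [-0.0, -0.5, 1.4]
finger_gap: 0.0175
gripper_force: 30.0
```

```bash
python3 -m jog '[{"jaw":0.02,"dx":0,"dy":0,"dz":0,"ax":0,"ay":0,"az":0},{"jaw":0.028,"dx":0,"dy":0,"dz":0,"ax":0,"ay":0,"az":0},{"jaw":0.03,"dx":0,"dy":0,"dz":0,"ax":0,"ay":0,"az":0},{"jaw":0.03,"dx":0,"dy":0,"dz":0.005,"ax":0,"ay":0,"az":0},{"jaw":0.03,"dx":0,"dy":0,"dz":0.02,"ax":0,"ay":0,"az":0},{"jaw":0.03,"dx":0,"dy":0,"dz":0.05,"ax":0,"ay":0,"az":0},{"jaw":0.03,"dx":0,"dy":-0.01,"dz":0.09,"ax":0,"ay":0,"az":0},{"jaw":0.03,"dx":0,"dy":-0.04,"dz":0.12,"ax":0,"ay":0,"az":0},{"jaw":0.03,"dx":-0.02,"dy":-0.08,"dz":0.14,"ax":0,"ay":0,"az":0},{"jaw":0.03,"dx":-0.03,"dy":-0.11,"dz":0.15,"ax":0,"ay":0,"az":0}]'
python3 -m jog '[{"jaw":0.03,"dx":-0.01,"dy":-0.02,"dz":0,"ax":0,"ay":0,"az":0},{"jaw":0.03,"dx":-0.02,"dy":-0.03,"dz":0,"ax":0,"ay":0,"az":0},{"jaw":0.03,"dx":-0.02,"dy":-0.03,"dz":0,"ax":0,"ay":0,"az":0},{"jaw":0.03,"dx":-0.02,"dy":-0.03,"dz":0,"ax":0,"ay":0,"az":0},{"jaw":0.03,"dx":-0.02,"dy":-0.03,"dz":0,"ax":0,"ay":0,"az":0},{"jaw":0.03,"dx":-0.02,"dy":-0.03,"dz":0,"ax":0,"ay":0,"az":0},{"jaw":0.03,"dx":-0.02,"dy":-0.03,"dz":0,"ax":0,"ay":0,"az":0},{"jaw":0.03,"dx":-0.02,"dy":-0.03,"dz":0,"ax":0,"ay":0,"az":0},{"jaw":0.03,"dx":-0.02,"dy":-0.03,"dz":0,"ax":0,"ay":0,"az":0},{"jaw":0.03,"dx":-0.02,"dy":-0.03,"dz":0,"ax":0,"ay":0,"az":0}]'
python3 hold.py
python3 - <<'E'
from m import *
im=cv2.imread('pics/topA.png'); X=cloud(np.load('pics/topA.npy'),viewer.camera_params('top')); z=X[...,2]*1000; zm=cv2.GaussianBlur(np.nan_to_num(z).astype(np.float32),(3,3),0)-1
pca(box(204,205,234,263)&(im.max(2)<95)&(zm>8)&(zm<30),X,'slip')
pca(box(262,240,420,280)&(z>39)&(z<55),X,'bar'); pca(box(410,220,436,280)&(z>7),X,'offcut')
s,_,_=snap('side','side8'); s=cv2.resize(s[110:290,180:360],None,fx=2.2,fy=2.2); c=cv2.resize(im[165:290,95:300],None,fx=1.94,fy=1.94)
c=cv2.copyMakeBorder(c,0,s.shape[0]-c.shape[0],0,0,0); cv2.imwrite('pics/fin.png',np.hstack([c,s]))
E
```

```text
t: 31.65
eef_pos: [0.4581, 0.0202, 0.1624]
tcp_rot: [0.001, -0.004, 1.0, 0.0]
force: [1.0, -0.5, -0.4]
finger_gap: 0.0301
gripper_force: 0.0
t: 32.65
eef_pos: [0.4387, -0.0079, 0.1604]
tcp_rot: [0.0, -0.005, 1.0, -0.0]
force: [0.2, -0.1, -0.2]
finger_gap: 0.0303
gripper_force: 0.0
dark    mean=(541.7,246.7) mid=(542.3,248.8) size=(66,147) longaxis=0.14 z=29.1 n=1357
blue    mean=(476.9,366.9) mid=(476.7,369.3) size=(69,108) longaxis=3.74 z=29.2 n=1094
wide    mean=(476.6,363.6) mid=(480.1,368.7) size=(94,140) longaxis=0.42 z=26.5 n=1877
long    mean=(541.7,241.4) mid=(544.5,246.4) size=(93,176) longaxis=-1.09 z=26.8 n=2285
slim    mean=(487.5,143.6) mid=(488.8,143.3) size=(22,124) longaxis=0.80 z=14.0 n=374
slip    mean=(505.2,136.5) mid=(506.9,135.9) size=(6,68) longaxis=1.72 z=17.9 n=62
bar     mean=(423.9,-282.0) mid=(424.1,-281.5) size=(26,144) longaxis=91.23 z=45.0 n=607
offcut  mean=(441.3,-409.0) mid=(441.6,-409.8) size=(29,108) longaxis=8.50 z=14.9 n=499
```

View pics/fin.png

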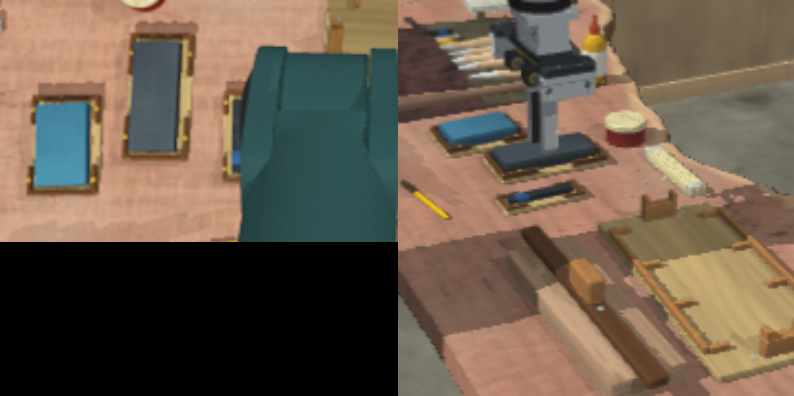

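The picture shows all three stones in their matching pockets, with tops at about 28, 28 and 17 mm. The bar lies on the board with its handle up, the offcut has not moved, and the gripper is clear, so I hand in.

```bash
python3 -c "from cell import arm; print(arm.job_done())"
```

```text
the job is handed in; nothing more can be done
None
```

I handed the job in at about 33 s: the bar lies along the middle of the board with its handle up, all three stones measured fully home in their matching holders, and the offcut has not moved.

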